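# Lock the swinging rod rest at a lampworking bench

### The arm

A 6-joint arm with a two-finger parallel gripper is mounted at the origin on the work surface. World frame = base frame: x ahead of the robot, y to its left, z up, the work surface at z = 0. Lengths are in m, angles in rad, forces in N, time in s.
With the tool pointing down it reaches from about 0.25 to 0.8 m from the base axis. Payload 3.9 kg.
Tool frame: the origin (TCP) lies midway between the tips of the shut fingers; the grasp point (between the pads) lies 19 mm behind it; z points along the fingers, y is the line along which they close (so a half turn about z gives the same grasp; the last joint's range is limited). The gripper opens to 85 mm and grips with 20 to 120 N. Pads are 22 mm wide; open, the fingers measure 114 mm over their backs; the gripper's body (76 mm by 85 mm) begins 54 mm behind the grasp point. The pads swing forward as they close: fully open they stand 13 mm farther back than shut.
Start: joints at [1.134, 0.26, -0.138, 1.173, 0, 1.571], TCP at [0.222, 0.476, 0.231] pointing down, gripper open.
Joint ranges: [-2.78, 2.78], [-0.83, 1.72], [-1.28, 1.37], [-1.9, 2.12], [-1.57, 1.48], [-3.14, 3.14]. Speed limits (rad/s): [2.57, 2.57, 3.14, 3.14, 3.14, 3.14].

### API

Orientations are given as [roll, pitch, yaw] about the fixed x, y, z axes, in that order (R = Rz(yaw) Ry(pitch) Rx(roll)).
In Python, from cell import manip gives the robot as it stands.
- The arm moves only by the tool step_arm, never from a script. Its argument "increments" is one flat list of numbers, 6 for each row, row after row: the shift along the tool's x, y, z in mm, then the turn, a rotation vector about the tool's x, y, z in rad. In form: [tx, ty, tz, ax, ay, az, tx, ty, tz, ax, ay, az, ...]. A call has 1 to 10 rows; each row is the pose to reach, as a shift and turn from the pose commanded when the call began, along the tool's axes at that moment; what a row does not reach only later rows make up. A row lasts 1/8 s, in which the tool goes at most 62.5 mm and 10.7 degrees, less where a joint would pass 70% of its speed; a pose out of reach is approached as far as the arm can. A call with a gripper value outside its range is refused whole. "jaw" is the opening, from -1 (shut) to 1 (fully open), set as the call begins (left out, the last holds). The fingers move at their own pace and stop on an object; "grip_force" is the grip in N (left out, the last holds). Time passes only in rows, so rows that repeat a pose let the fingers close. It gives the time, the measured TCP pose, the force, the opening and the grip force at its end, in the units of the state.
- manip.state(): the state, without advancing time (a new reading comes with each control period).
- manip.capture(name): name is "scene" or "top" or "wrist"; returns (picture, depth): 420x560x3 uint8, blue, green, red; 420x560 float32, m along the optical axis (not along the pixel's ray), 0 where there is no reading.
- manip.get_calibration(name): a dict with "vertical_fov" (degrees; the focal length in pixels is half the picture's height over the tangent of half this angle, whatever the lens; pixels are square), "cx", "cy" (the principal point, pixels), "rvec" (rotation vector, rad) and "tvec" (3), from world to camera coordinates, as OpenCV has them; the wrist camera has in their place "tool_from_camera" (4x4, takes a point from camera to tool coordinates, whose origin is the TCP and whose axes are the flange's). Camera axes: x right, y down, z forward; pixel columns grow to the right and rows downward; lengths in m; the calibration is good to about 2 mm. A picture is of the moment at which its call begins: read the wrist's pose just before it. get_calibration takes no time and is no camera call.
- manip.hand_in(): hands the job in; it is judged then, once.
The state is a dict: "time_s": time; "joint_pos": joint angles; "joint_velocities": joint speeds; "joint_torque": joint torques, N m; "tcp_pos": TCP position; "tcp_rot": TCP orientation; "ft_force": force on the tool from outside, world axes, zero at the start; "torque": the same for the moment, N m; "grip_width": finger opening in m; "gripper_force": force on a finger pad.
Only numpy, scipy, OpenCV 4.12 (cv2) and the standard library are available. Lean on these libraries where they do the work, as an engineer would, in place of code of your own. Each camera call takes 0.05 s, during which the arm holds its last target. There are 200 camera calls.

### The job

The rod rest on the glass bench has come loose: swing its arm clockwise (seen from above), gently, until it bears on its stop pin. Then run the large hex jam nut down its threaded stud (clockwise from above) onto its washer and nip it up to about 0.5 N m, hold that for a moment and let go: the nut must stay down, the arm on its pin. Do not ram the arm or force the nut, and leave everything else on the bench where it lies.

Things in the scene. Friction and masses are not known exactly. Their poses are not given: they have to be found in the camera images.
- station: Base of the rod rest, screwed to the bench: steel plate 110 x 140 x 12 mm; its origin is on the bench on the axis of the upright threaded stud (14 mm, top 103.5 mm above the bench), z up. The plate spans x -55..55, y -55..85 mm. The arm at home points along +y. The stop pin (12 mm, top 38 mm above the bench) stands at (18, 55) mm.
- rest_arm (a joint): Angle of the arm about the stud, rad: 0 when it bears on the stop pin, larger the farther it is swung away, counter-clockwise from above (rigid limits at 0 and 1.1). Friction 0.2 N m, about 2 N pushed at the post; it stays where left.
- post (a point): Middle of the arm's upright post, 115 mm out from the stud axis, 50 mm above the bench; its y axis points outward along the arm. Post 12 x 12 mm, rising from the bar to a dark comb (16 mm across the arm, 44 mm along it, 76 to 102 mm above the bench). The arm's flat bar is 24 mm wide, top at 24 mm; its hub round the stud is 26 mm in diameter, top at 52 mm.
- jam_nut: Plain steel hex jam nut on the stud: 36 mm across flats, 22 mm high; origin in the middle of its underside, z up; two flats face its own +y and -y, the others every 60 degrees. Right-hand thread: clockwise from above moves it down, 6 mm a turn. Starts 2 to 4 mm above the washer, seats with its underside 55 mm above the bench; runs with 0.05 N m and stays where it is left.
- washer: Spring washer, 28 mm diameter, 3 mm thick, with a small tab, on the arm's hub; origin under its centre, 52 mm above the bench; at rest its x axis points as the base's. The nut, once it bears on it, winds it round elastically: torque 2 N m per rad (0.5 N m at 0.25 rad). Let go, it springs back and the nut stays seated. Tight: wound 0.18 to 0.35 rad (0.36 to 0.7 N m); more is forcing it.
- spare_nut: small plain hex nut, 24 mm across flats, 12 mm high, lying loose beside the rod rest; not to be moved
- ring_nut: brass ring, 36 mm outside, 22 mm bore, 10 mm high, lying loose beside the rod rest; not to be moved
- paddle: graphite paddle (75 x 55 x 10 mm plate with a wooden handle, 220 mm overall); not to be moved
- spanner: open-ended spanner, 170 mm long, lying on the bench; not needed, not to be moved
- tin: aluminium tin, 66 mm across, 70 mm high, standing; not to be moved
- graphite_block: graphite block 80 x 50 x 30 mm, lying flat; not to be moved
Mind the look-alikes: they are no part of the job. What is shaped like the station but blue or green is not meant.

How it is judged:
On the way, in this order (a step that is already met when the one before it is completed fails the run):
1. the arm bears on its stop pin, the nut not yet tight (value of joint rest_arm below 0.03 rad and angle between the x axis of washer and the x axis of station, either way round below 0.1 rad), for 0.2 s.
2. the jam nut bears on the washer and is tightened to 0.36 N m or more (washer wound by over 0.18 rad) (z of jam_nut in the frame of washer below 0.0034 m and angle between the x axis of washer and the x axis of station, either way round above 0.18 rad and value of joint rest_arm below 0.03 rad), for 0.2 s.
At the end, for the whole second after the job is handed in: The arm is within 0.03 rad of its stop; the jam nut, tightened and let go, is at rest and still down on the washer (underside less than 0.4 mm above its top face), the washer sprung back to within 0.1 rad (all of step 1 and z of jam_nut in the frame of washer below 0.0034 m and angular speed of jam_nut below 0.05 rad/s); the robot touches nothing.
It fails at once if the nut is forced (over 0.7 N m): it winds the washer by over 0.35 rad (angle between the x axis of washer and the x axis of station, either way round above 0.35 rad).
It fails at once if the arm is rammed: the robot pushes on it with over 40 N (contact force between any of the fingers, the arm and rest_arm above 40 N).
It fails at once if another thing on the bench is moved by over 20 mm (distance of any of spare_nut, ring_nut, paddle, spanner, tin, graphite_block from where it was at the start of the episode above 0.02 m).
It also fails if it takes over 72 s, if anything falls off the work surface, if the arm or the gripper's body presses on something with over 40 N, if the wrist force passes 120 N, or if a joint passes its speed limit or range.

## Working session

There is one attempt and no reset: what is moved stays moved. The work goes in short steps, Python scripts to look and compute and a tool call to move; the robot and the scene stay as the last step left them, time stands still between calls to the robot, and variables do not carry over. Pictures are saved under pics/ and viewed, at most 10 in all, crops included, and the job is handed in when it is done.

Besides the shell and the picture viewer there is one more tool, called after "Call:" as name(argument=value, ...) on one line, values as JSON. step_arm: Moves the arm, as the interface text tells. Its arguments: {"type":"object","properties":{"increments":{"type":"array"},"jaw":{"type":"number"},"grip_force":{"type":"number"}},"required":["increments"]}

```bash
mkdir -p pics; cat > h.py <<'E'
import numpy as np, cv2
from cell import manip
from scipy.spatial.transform import Rotation as R
def K(c):
    f=210/np.tan(np.radians(c["vertical_fov"])/2); return f,c["cx"],c["cy"]
def wfc(name,st=None):
    c=manip.get_calibration(name)
    T=np.eye(4)
    if name=="wrist":
        st=st or manip.state()
        T[:3,:3]=R.from_euler('xyz',st["tcp_rot"]).as_matrix(); T[:3,3]=st["tcp_pos"]
        return c,T@np.array(c["tool_from_camera"])
    M=R.from_rotvec(np.ravel(c["rvec"])).as_matrix()
    T[:3,:3]=M.T; T[:3,3]=-M.T@np.ravel(c["tvec"]); return c,T
def cloud(name,D,st=None):
    c,T=wfc(name,st); f,cx,cy=K(c)
    v,u=np.mgrid[0:420,0:560]
    P=np.stack([(u-cx)/f*D,(v-cy)/f*D,D],-1)
    return P@T[:3,:3].T+T[:3,3]
def ray(name,u,v,z,st=None):
    c,T=wfc(name,st); f,cx,cy=K(c)
    d=T[:3,:3]@np.array([(u-cx)/f,(v-cy)/f,1]); o=T[:3,3]
    return o+d*(z-o[2])/d[2]
E
python3 - <<'E'
from h import *
print(manip.state())
for n in ("scene","top"):
    p,d=manip.capture(n); cv2.imwrite(f"pics/{n}0.png",p); np.save(f"{n}0.npy",d)
    c,T=wfc(n); print(n,T.round(3).tolist(),K(c),(d>0).mean())
c=manip.get_calibration("wrist");print(c)
E
```

```text
{'time_s': 0.0, 'joint_pos': array([ 1.13401959e+00,  2.60624872e-01, -1.39423243e-01,  1.17271542e+00,
       -1.65557527e-05,  1.57079973e+00]), 'joint_velocities': array([ 0.00037398,  0.00109668, -0.0016522 , -0.00038357, -0.00022727,
       -0.00374924]), 'joint_torque': array([-1.17898699e-04, -4.05676961e+01,  2.53924763e+01,  1.89657183e-02,
        7.81148765e-05,  5.20931138e-06]), 'tcp_pos': array([0.22178759, 0.47506113, 0.23047544]), 'tcp_rot': array([-3.13962544e+00,  1.65624104e-05,  2.70481255e+00]), 'ft_force': array([ 0.35419034, -0.18588321, -0.49463844]), 'torque': array([-0.06727591,  0.07980376,  0.00060659]), 'gripper_force': 0.0, 'grip_width': 0.08565442231691421}
scene [[0.356, 0.565, -0.744, 1.28], [0.934, -0.211, 0.287, -0.31], [0.005, -0.798, -0.603, 0.69], [0.0, 0.0, 0.0, 1.0]] (np.float64(406.18144498515227), 282.5238838521015, 214.73113667431895) 0.9960076530612245
top [[-0.023, -0.995, 0.096, 0.363], [-1.0, 0.024, 0.002, -0.014], [-0.004, -0.096, -0.995, 1.48], [0.0, 0.0, 0.0, 1.0]] (np.float64(487.969763287815), 279.89433872195605, 212.18592307272965) 0.9961267006802721
{'vertical_fov': 69.85564774316525, 'cx': 279.2667152202018, 'cy': 206.67119675868528, 'tool_from_camera': array([[ 8.55367250e-04, -9.54339161e-01, -2.98724009e-01,
         7.71245955e-02],
       [ 9.99999244e-01,  5.52469823e-04,  1.09841528e-03,
         1.00379042e-04],
       [-8.83224714e-04, -2.98724723e-01,  9.54338912e-01,
        -1.41797779e-01],
       [ 0.00000000e+00,  0.00000000e+00,  0.00000000e+00,
         1.00000000e+00]])}
```

View pics/scene0.png

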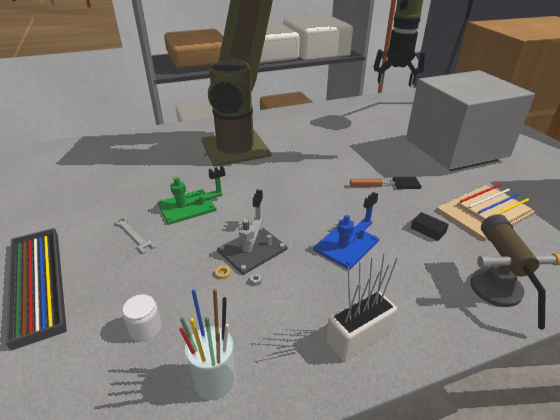

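View pics/top0.png

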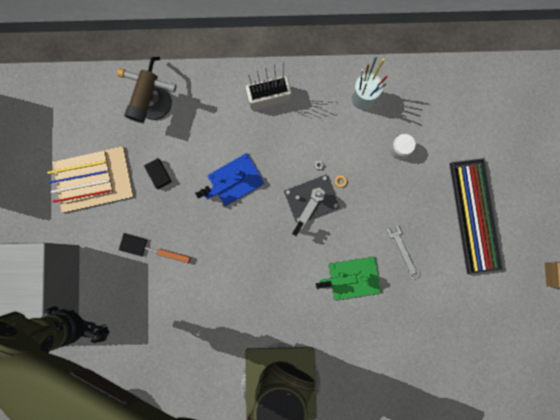

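Three look-alikes in the top view: grey at (313,198), blue at (235,180), green at (355,278). The grey one, bare steel with the spare nut (319,165) and ring (341,181) beside it, fits the description. I'll confirm it in a crop and measure it.

```bash
python3 - <<'E'
from h import *
a=cv2.imread("pics/top0.png")[150:250,265:365]; b=cv2.imread("pics/scene0.png")[180:290,210:310]
cv2.imwrite("pics/crop0.png",np.hstack([cv2.resize(a,(400,400),interpolation=2),cv2.resize(b,(400,400),interpolation=2)]))
P=cloud("top",np.load("top0.npy"))
for (u,v) in [(318,193),(313,200),(298,229),(319,165),(341,181),(290,205)]: print(u,v,P[v,u].round(3))
for n,(r0,r1,c0,c1) in {"top":(150,250,265,365),"scene":(180,290,210,310)}.items():
    Q=cloud(n,np.load(n+"0.npy"))[r0:r1,c0:c1].reshape(-1,3)
    for lo,hi in((.008,.016),(.018,.03),(.06,.072),(.072,.084),(.085,.11)):
        S=Q[(Q[:,2]>lo)&(Q[:,2]<hi)]
        if len(S): print(n,lo,len(S),np.median(S,0).round(3),S.min(0).round(3),S.max(0).round(3))
    S=Q[(Q[:,2]>.008)&(Q[:,2]<.016)]
    print(cv2.minAreaRect((S[:,:2]*1000).astype(np.float32)))
E
```

```text
318 193 [ 0.549 -0.122  0.1  ]
313 200 [ 0.535 -0.11   0.057]
298 229 [ 0.448 -0.062  0.104]
319 165 [ 0.648 -0.134  0.01 ]
341 181 [ 0.598 -0.201 -0.001]
290 205 [ 0.526 -0.043  0.014]
top 0.008 1154 [ 0.551 -0.114  0.012] [ 0.395 -0.269  0.008] [0.694 0.026 0.016]
top 0.018 245 [ 0.506 -0.093  0.023] [ 0.444 -0.181  0.018] [ 0.646 -0.032  0.03 ]
top 0.06 8 [ 0.536 -0.116  0.064] [ 0.53  -0.135  0.06 ] [ 0.562 -0.101  0.072]
top 0.072 110 [ 0.546 -0.117  0.079] [ 0.429 -0.138  0.074] [ 0.567 -0.054  0.084]
top 0.085 108 [ 0.458 -0.063  0.1  ] [ 0.431 -0.131  0.086] [ 0.555 -0.045  0.108]
((545.7469482421875, -122.78822326660156), (292.3424987792969, 297.0606994628906), 1.6368651390075684)
scene 0.008 1551 [ 0.563 -0.128  0.013] [ 0.296 -0.215  0.008] [ 0.66  -0.023  0.016]
scene 0.018 296 [ 0.477 -0.087  0.025] [ 0.279 -0.182  0.018] [ 0.604 -0.032  0.03 ]
scene 0.06 82 [ 0.56  -0.125  0.066] [ 0.285 -0.141  0.06 ] [ 0.568 -0.054  0.072]
scene 0.072 154 [ 0.554 -0.123  0.081] [ 0.437 -0.14   0.072] [ 0.567 -0.044  0.084]
scene 0.085 170 [ 0.467 -0.069  0.099] [ 0.427 -0.129  0.085] [ 0.557 -0.043  0.106]
((484.3515319824219, -101.35873413085938), (183.1967315673828, 358.4679870605469), 79.80464172363281)
```

View pics/crop0.png

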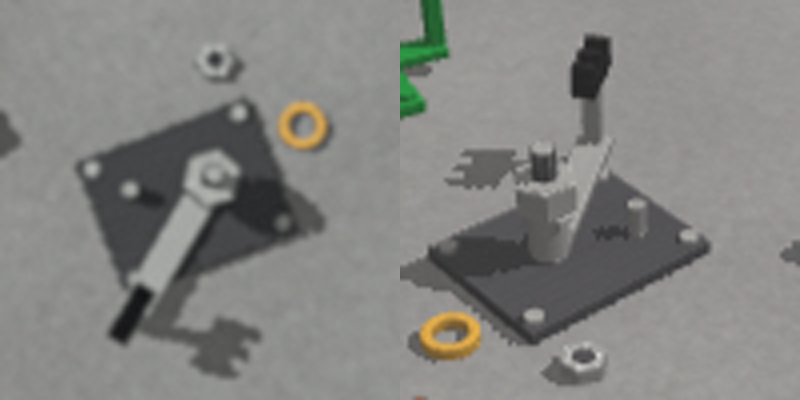

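Grey station confirmed: stud at crop (212,177), stop pin (130,188), and the dark comb at (130,313), swung counter-clockwise from home.

```bash
python3 - <<'E'
from h import *
t=lambda u,v,z: ray("top",265+(u+.5)/4-.5,150+(v+.5)/4-.5,z)
s=lambda u,v,z: ray("scene",210+(u+.5-400)/4-.5,180+(v+.5)*110/400-.5,z)
stud=t(214,176,.1035); stud2=s(543,146,.1035); print("stud",stud,stud2)
pin=t(130,187,.038); pin2=s(637,204,.038); print("pin",pin,pin2, np.linalg.norm((pin-stud)[:2]))
sc=[t(*p,.014) for p in((92,170),(240,113),(283,222),(130,280))]; print(np.array(sc))
sp=(stud+stud2)/2; pp=(pin+pin2)/2
pa=np.arctan2(*(pp-sp)[1::-1]); print("home dir (deg)",np.degrees(pa)+18.12)
for n in("top","scene"):
    Q=cloud(n,np.load(n+"0.npy")).reshape(-1,3)
    S=Q[(abs(Q[:,0]-.45)<.05)&(abs(Q[:,1]+.06)<.04)&(Q[:,2]>.074)&(Q[:,2]<.11)]
    m=(S.max(0)+S.min(0))/2; d=(m-sp)[:2]; print(n,"comb",m,np.degrees(np.arctan2(d[1],d[0])),np.hypot(*d))
    S=Q[(np.hypot(*(Q[:,:2]-sp[:2]).T)<.03)&(Q[:,2]>.074)&(Q[:,2]<.086)]; print("nut top",np.median(S,0),S.max(0),S.min(0))
e=np.array(sc); print("plate x dirs deg",[np.degrees(np.arctan2(*(b-a)[1::-1])) for a,b in zip(e,np.roll(e,-1,0))])
E
```

```text
stud [ 0.54715114 -0.12172966  0.1035    ] [ 0.54460056 -0.12023628  0.1035    ]
pin [ 0.54913863 -0.06409094  0.038     ] [ 0.54504993 -0.0629307   0.038     ] 0.05767297833579672
[[ 0.56589478 -0.03649414  0.014     ]
 [ 0.60685068 -0.14995574  0.014     ]
 [ 0.52282396 -0.17972568  0.014     ]
 [ 0.48163824 -0.06302527  0.014     ]]
home dir (deg) 106.90548519234176
top comb [ 0.45007329 -0.06062591  0.09265894] 147.7884503305538 0.11323031660144664
nut top [ 0.54598632 -0.11964203  0.0792836 ] [ 0.56663265 -0.1026816   0.08475039] [ 0.5296573  -0.13813055  0.07409846]
scene comb [ 0.4503701  -0.06035047  0.09171095] 147.59028920339597 0.11312668896370966
nut top [ 0.55510993 -0.12464316  0.08089031] [ 0.56738381 -0.1033192   0.0857635 ] [ 0.52809063 -0.1403551   0.07424677]
plate x dirs deg [np.float64(-70.15208316912998), np.float64(-160.49119921461502), np.float64(109.4388765716613), np.float64(17.478439806024397)]
```

Call:
step_arm(increments=[-546,-403,0,0,0,0,-546,-403,0,0,0,0,-546,-403,0,0,0,0,-546,-403,0,0,0,0,-546,-403,0,0,0,0,-546,-403,0,0,0,0,-546,-403,0,0,0,0,-546,-403,0,0,0,0,-546,-403,0,0,0,0,-546,-403,0,0,0,0], jaw=-1)

```text
time_s: 1.35
tcp_pos: [0.5212, -0.0753, 0.231]
tcp_rot: [3.141, -0.0, 2.704]
ft_force: [0.9, 0.7, 0.4]
grip_width: -0.0003
gripper_force: 0.0
```

Call:
step_arm(increments=[0,0,0,0,0,0,0,0,0,0,0,0,0,0,0,0,0,0])

```text
time_s: 1.72
tcp_pos: [0.5199, -0.0721, 0.2312]
tcp_rot: [-3.142, -0.001, 2.706]
ft_force: [1.0, 0.1, 0.5]
grip_width: 0.0001
gripper_force: 0.0
```

```bash
python3 - <<'E'
from h import *
st=manip.state(); p,d=manip.capture("wrist"); cv2.imwrite("pics/w1.png",p); np.save("w1.npy",d); np.save("w1s.npy",[st],allow_pickle=True)
print(st["joint_pos"].round(3),st["tcp_pos"],st["tcp_rot"])
E
```

```text
[-0.138  0.261 -0.138  1.174  0.     0.297] [ 0.51988411 -0.072138    0.23117377] [-3.14151952e+00 -1.04766898e-03  2.70641319e+00]
```

View pics/w1.png

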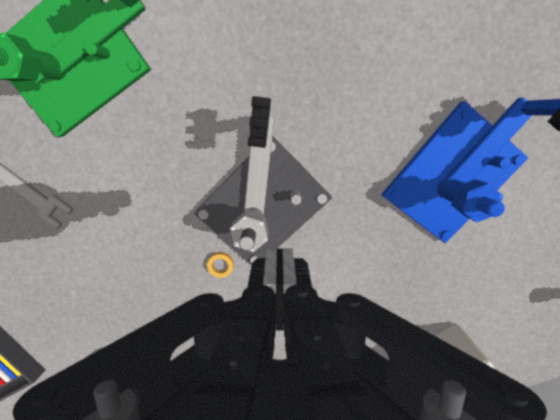

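Wrist view: nut at (250,232), stud (247,242), pin (296,198), comb (260,98–146).

```bash
python3 - <<'E'
from h import *
st=np.load("w1s.npy",allow_pickle=True)[0]; D=np.load("w1.npy"); P=cloud("wrist",D,st)
print("stud",ray("wrist",247,242,.1035,st),P[242,247]); print("pin",ray("wrist",296,199,.038,st),P[199,296])
c=P.reshape(-1,3); S=c[(abs(c[:,0]-.45)<.05)&(abs(c[:,1]+.06)<.04)&(c[:,2]>.094)&(c[:,2]<.11)]
m=S.mean(0);u=np.linalg.svd((S-m)[:,:2])[2][0]; print("comb",m,S[:,2].max(),np.degrees(np.arctan2(u[1],u[0])))
S=c[(np.hypot(c[:,0]-.546,c[:,1]+.121)<.03)&(c[:,2]>.074)&(c[:,2]<.088)]; print("nut top",len(S),np.median(S,0),(S.min(0)+S.max(0))/2)
r=np.hypot(c[:,0]-.546,c[:,1]+.121)
p=cv2.imread("pics/w1.png")[205:265,215:285]; cv2.imwrite("pics/w1c.png",cv2.resize(p,(700,600),interpolation=cv2.INTER_CUBIC))
E
```

```text
stud [ 0.545959   -0.11846191  0.1035    ] [ 0.5464321  -0.11885131  0.10216923]
pin [ 0.54475154 -0.06181965  0.038     ] [ 0.54485181 -0.06184322  0.03764494]
comb [ 0.44929704 -0.05878716  0.10094444] 0.10342563340982591 -32.144322437873065
nut top 735 [ 0.541783   -0.11516436  0.07897892] [ 0.54716903 -0.11952798  0.08108991]
```

View pics/w1c.png

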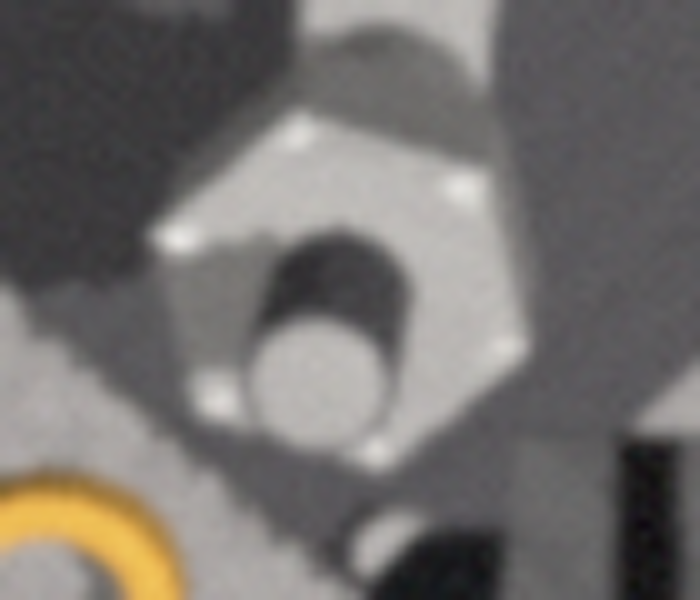

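```bash
python3 - <<'E'
from h import *
st=np.load("w1s.npy",allow_pickle=True)[0]
C=np.array([ray("wrist",215+u/10-.5,205+v/10-.5,.080,st) for u,v in((298,122),(470,182),(520,345),(378,460),(208,405),(160,235))])
m=C.mean(0); d=(C-m)[:,:2]; a=np.degrees(np.arctan2(d[:,1],d[:,0])); print(m,np.hypot(*d.T).round(4),a.round(1))
c=np.degrees(np.angle(np.exp(6j*np.radians(a)).mean()))/6; print("corner mod60",c%60,"flat normals",(c+30)%60)
E
```

```text
[ 0.54657386 -0.11978909  0.08      ] [0.0194 0.0187 0.0198 0.0196 0.0192 0.0196] [ 166.   106.8   47.8  -14.4  -73.1 -134.4]
corner mod60 46.45406325988508 flat normals 16.454063259885082
```

Call:
step_arm(increments=[75,-62,0,0,0,0.125,75,-62,0,0,0,0.125,75,-62,0,0,0,0.125,75,-62,60,0,0,0.125,75,-62,120,0,0,0.125,75,-62,163,0,0,0.125,75,-62,163,0,0,0.125,75,-62,163,0,0,0.125])

```text
time_s: 2.78
tcp_pos: [0.4283, -0.0976, 0.0697]
tcp_rot: [3.141, 0.002, 2.581]
ft_force: [-0.4, 0.1, -0.2]
grip_width: -0.0002
gripper_force: 0.0
```

```bash
cat > push.py <<'E'
# arc moves about the stud, in the tool frame at call start: args current yaw-arm phi list (deg), lead offset L mm
from h import *
import sys
st=manip.state(); p=st["tcp_pos"][:2]; y=st["tcp_rot"][2]; s=np.array([.5463,-.1195])
print(p,np.degrees(y),st["ft_force"])
L=float(sys.argv[1])/1000
for phi in map(float,sys.argv[2:]):
    f=np.radians(phi); q=s+.113*np.array([np.cos(f),np.sin(f)])-L*np.array([np.sin(f),-np.cos(f)])
    d=q-p; print(phi,[round(1000*(d@[np.cos(y),np.sin(y)]),1),round(1000*(d@[np.sin(y),-np.cos(y)]),1)],round(y-f,3))
E
python3 push.py 26 147.9 143 138 133 128 123 118 115 113 112 111 110 109 108
```

```text
[ 0.428323   -0.09759887] 147.87569994874733 [-0.44900185  0.1319947  -0.23835432]
147.9 [np.float64(1.4), np.float64(18.1)] -0.0
143.0 [np.float64(3.2), np.float64(27.9)] 0.085
138.0 [np.float64(4.2), np.float64(38.0)] 0.172
133.0 [np.float64(4.3), np.float64(48.1)] 0.26
128.0 [np.float64(3.5), np.float64(58.2)] 0.347
123.0 [np.float64(1.9), np.float64(68.1)] 0.434
118.0 [np.float64(-0.6), np.float64(77.9)] 0.521
115.0 [np.float64(-2.5), np.float64(83.7)] 0.574
113.0 [np.float64(-4.0), np.float64(87.5)] 0.609
112.0 [np.float64(-4.8), np.float64(89.3)] 0.626
111.0 [np.float64(-5.6), np.float64(91.2)] 0.644
110.0 [np.float64(-6.4), np.float64(93.0)] 0.661
109.0 [np.float64(-7.3), np.float64(94.9)] 0.679
108.0 [np.float64(-8.2), np.float64(96.7)] 0.696
```

Call:
step_arm(increments=[1,8,0,0,0,0,1.4,13,0,0,0,0,1.4,16,0,0,0,0,1.8,19,0,0,0,0.02,2.2,22,0,0,0,0.04,2.7,25,0,0,0,0.06,3.2,28,0,0,0,0.085,3.4,31,0,0,0,0.11])

```text
time_s: 3.78
tcp_pos: [0.44, -0.0697, 0.0683]
tcp_rot: [-3.141, -0.0, 2.468]
ft_force: [-2.3, -1.2, 2.0]
grip_width: -0.0002
gripper_force: 0.9
```

```bash
python3 push.py 26 138 134 130 126 122 119 117 115
```

```text
[ 0.43996237 -0.06967225] 141.40122445767375 [-2.26749036 -1.20655217  2.04124237]
138.0 [np.float64(0.2), np.float64(8.1)] 0.059
134.0 [np.float64(1.2), np.float64(16.2)] 0.129
130.0 [np.float64(1.7), np.float64(24.2)] 0.199
126.0 [np.float64(1.7), np.float64(32.3)] 0.269
122.0 [np.float64(1.0), np.float64(40.4)] 0.339
119.0 [np.float64(0.2), np.float64(46.4)] 0.391
117.0 [np.float64(-0.5), np.float64(50.4)] 0.426
115.0 [np.float64(-1.4), np.float64(54.4)] 0.461
```

Call:
step_arm(increments=[0,4,0,0,0,0.03,0.2,8,0,0,0,0.06,0.8,12,0,0,0,0.095,1.2,16,0,0,0,0.13,1.5,20,0,0,0,0.165,1.7,24,0,0,0,0.2,1.7,28,0,0,0,0.235,1.6,32,0,0,0,0.27,1.3,36,0,0,0,0.3,1,39,0,0,0,0.33])

```text
time_s: 5.03
tcp_pos: [0.4631, -0.0382, 0.068]
tcp_rot: [-3.141, -0.001, 2.138]
ft_force: [-2.6, 0.8, -0.5]
grip_width: -0.0
gripper_force: 0.9
```

```bash
python3 - <<'E'
from h import *
st=manip.state(); p,d=manip.capture("wrist"); cv2.imwrite("pics/w2.png",p)
P=cloud("wrist",d,st); c=P.reshape(-1,3)
q=c-np.array([.5463,-.1195,0]); r=np.hypot(q[:,0],q[:,1])
# bar top, between hub and post
S=c[(r>.03)&(r<.09)&(c[:,2]>.021)&(c[:,2]<.028)&(q[:,1]>0)]; m=S.mean(0); u=np.linalg.svd((S-m)[:,:2],full_matrices=False)[2][0]
print(len(S),m,np.degrees(np.arctan2(*(m-[.5463,-.1195,0])[1::-1])),np.degrees(np.arctan2(u[1],u[0])))
S=c[(r>.09)&(r<.14)&(c[:,2]>.096)&(c[:,2]<.104)&(q[:,1]>0)]; m=S.mean(0);print(len(S),m)
E
python3 push.py 24 119 117 115 113 111 109 107
```

```text
[ 0.4635895  -0.03806427] 122.4841461345096 [-1.36914735 -0.54746133 -1.18572379]
119.0 [np.float64(1.1), np.float64(8.9)] 0.061
117.0 [np.float64(1.7), np.float64(12.9)] 0.096
115.0 [np.float64(2.0), np.float64(17.0)] 0.131
113.0 [np.float64(2.3), np.float64(21.0)] 0.166
111.0 [np.float64(2.4), np.float64(25.0)] 0.2
109.0 [np.float64(2.4), np.float64(29.0)] 0.235
107.0 [np.float64(2.2), np.float64(33.1)] 0.27<stdin>:6: RuntimeWarning: Mean of empty slice.
  ret = um.true_divide(
Traceback (most recent call last):
IndexError: index 0 is out of bounds for axis 0 with size 0
```

View pics/w2.png

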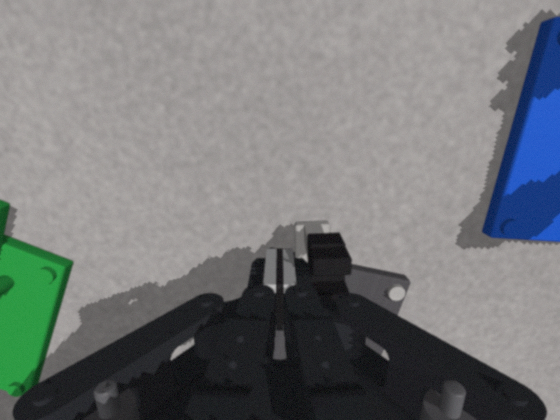

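The comb (328,252) rides on the leading finger. I'll go on slowly.

Call:
step_arm(increments=[0.2,3,0,0,0,0.02,0.5,6,0,0,0,0.04,1,9,0,0,0,0.06,1.2,11,0,0,0,0.08,1.4,13,0,0,0,0.095,1.6,15,0,0,0,0.11,1.6,15,0,0,0,0.11])

```text
time_s: 5.95
tcp_pos: [0.4759, -0.0291, 0.0684]
tcp_rot: [3.141, 0.0, 2.03]
ft_force: [-1.8, -0.4, -1.1]
grip_width: -0.0006
gripper_force: 0.6
```

Call:
step_arm(increments=[0.1,1,0,0,0,0.01,0.1,2,0,0,0,0.02,0.1,3,0,0,0,0.025,0.2,4,0,0,0,0.035,0.2,4,0,0,0,0.035])

```text
time_s: 6.58
tcp_pos: [0.4791, -0.0272, 0.0683]
tcp_rot: [3.141, 0.0, 1.995]
ft_force: [-1.1, 0.1, -0.3]
grip_width: -0.0003
gripper_force: 0.7
```

Call:
step_arm(increments=[0.1,1,0,0,0,0.01,0.1,2,0,0,0,0.02,0.1,2,0,0,0,0.02])

```text
time_s: 6.95
tcp_pos: [0.4809, -0.0263, 0.0683]
tcp_rot: [3.141, 0.0, 1.975]
ft_force: [-2.0, -0.3, 0.1]
grip_width: -0.0001
gripper_force: 0.7
```

Call:
step_arm(increments=[0.1,1,0,0,0,0.01,0.1,2,0,0,0,0.02,0.1,3,0,0,0,0.025,0.2,4,0,0,0,0.035,0.2,4,0,0,0,0.035])

```text
time_s: 7.58
tcp_pos: [0.4846, -0.0246, 0.0683]
tcp_rot: [3.141, 0.0, 1.94]
ft_force: [-1.8, 0.0, 0.0]
grip_width: 0.0002
gripper_force: 0.7
```

Call:
step_arm(increments=[0.1,1,0,0,0,0.01,0.1,2,0,0,0,0.02,0.1,2,0,0,0,0.02])

```text
time_s: 7.95
tcp_pos: [0.4864, -0.0237, 0.0683]
tcp_rot: [3.141, 0.0, 1.92]
ft_force: [-1.7, 0.8, -0.9]
grip_width: 0.0002
gripper_force: 0.7
```

Call:
step_arm(increments=[0.1,1,0,0,0,0.01,0.1,1.5,0,0,0,0.015,0.1,1.5,0,0,0,0.015])

```text
time_s: 8.32
tcp_pos: [0.4876, -0.0231, 0.0683]
tcp_rot: [3.141, 0.0, 1.905]
ft_force: [-2.5, 0.3, -1.1]
grip_width: -0.0
gripper_force: 0.8
```

Call:
step_arm(increments=[0.05,0.7,0,0,0,0.007,0.05,1.4,0,0,0,0.013,0.05,1.4,0,0,0,0.013])

```text
time_s: 8.7
tcp_pos: [0.4888, -0.0226, 0.0683]
tcp_rot: [-3.141, -0.0, 1.892]
ft_force: [-1.9, 0.1, 0.0]
grip_width: -0.0001
gripper_force: 0.9
```

Call:
step_arm(increments=[0,0.7,0,0,0,0.006,0,1,0,0,0,0.01,0,1,0,0,0,0.01])

```text
time_s: 9.07
tcp_pos: [0.4888, -0.0224, 0.0682]
tcp_rot: [-3.14, -0.0, 1.882]
ft_force: [-6.3, -0.5, 3.7]
grip_width: 0.0004
gripper_force: 2.4
```

Call:
step_arm(increments=[0,0.7,0,0,0,0.006,0,1,0,0,0,0.01,0,1,0,0,0,0.01])

```text
time_s: 9.45
tcp_pos: [0.4887, -0.0223, 0.0682]
tcp_rot: [-3.138, -0.0, 1.871]
ft_force: [-8.3, -1.1, 4.8]
grip_width: -0.0001
gripper_force: 3.5
```

The TCP has stopped while force builds to about 8 N, so the arm is on its pin. I'll back off, rise over the stud and turn the wrist back for the nut (tool yaw −73.5°, j6 about −119°).

Call:
step_arm(increments=[0,-20,0,0,0,0,0,-30,-40,0,0,-0.15,0,-30,-100,0,0,-0.32,-30,-15,-120,0,0,-0.49,-75,5,-120,0,0,-0.66,-110,26,-120,0,0,-0.83,-110,26,-120,0,0,-1.0,-110,26,-120,0,0,-1.17,-110,26,-120,0,0,-1.34,-110,26,-120,0,0,-1.51])

```text
time_s: 10.7
tcp_pos: [0.5499, -0.1199, 0.1887]
tcp_rot: [-3.14, 0.003, -2.896]
ft_force: [-1.3, 0.2, -0.2]
grip_width: 0.0003
gripper_force: 0.0
```

Call:
step_arm(increments=[0,0,0,0,0,-0.17,0,0,0,0,0,-0.34,0,0,0,0,0,-0.51,0,0,0,0,0,-0.68,0,0,0,0,0,-0.85,0,0,0,0,0,-1.02,0,0,0,0,0,-1.19,0,0,0,0,0,-1.36,0,0,0,0,0,-1.53,0,0,0,0,0,-1.62], jaw=1)

```text
time_s: 11.95
tcp_pos: [0.55, -0.1198, 0.1888]
tcp_rot: [-3.138, -0.002, -1.278]
ft_force: [1.1, -0.1, 0.1]
grip_width: 0.0857
gripper_force: 0.0
```

Call:
step_arm(increments=[0,0,0,0,0,0,0,0,0,0,0,0])

```text
time_s: 12.2
tcp_pos: [0.5489, -0.1196, 0.1885]
tcp_rot: [-3.14, -0.001, -1.283]
ft_force: [0.3, 0.2, 0.3]
grip_width: 0.0854
gripper_force: 0.0
```

```bash
python3 - <<'E'
from h import *
st=manip.state(); p,d=manip.capture("wrist"); cv2.imwrite("pics/w3.png",p); np.save("w3.npy",d); np.save("w3s.npy",[st],allow_pickle=True)
print(st["joint_pos"].round(3),st["tcp_pos"],st["tcp_rot"])
P=cloud("wrist",d,st); c=P.reshape(-1,3)
q=c-np.array([.5463,-.1195,0]); r=np.hypot(q[:,0],q[:,1])
S=c[(r>.02)&(r<.085)&(c[:,2]>.02)&(c[:,2]<.028)&(q[:,1]>0)]; print("bar",len(S),S.mean(0) if len(S) else 0)
for z0,z1 in((.094,.11),(.074,.088)):
    S=c[(r<.03)&(c[:,2]>z0)&(c[:,2]<z1)]; print(len(S),np.median(S,0) if len(S) else 0, (S.min(0)+S.max(0))/2 if len(S) else 0)
E
```

```text
[-0.214  0.342 -0.133  1.094 -0.    -2.073] [ 0.54892642 -0.11956371  0.18854603] [-3.14030869e+00 -8.15258276e-04 -1.28280936e+00]
bar 874 [ 0.52654293 -0.06284053  0.02310883]
318 [ 0.54723844 -0.1218043   0.10227116] [ 0.54698331 -0.12074614  0.09949486]
1107 [ 0.54948773 -0.12529248  0.07903541] [ 0.54718893 -0.12072959  0.08101962]
```

View pics/w3.png

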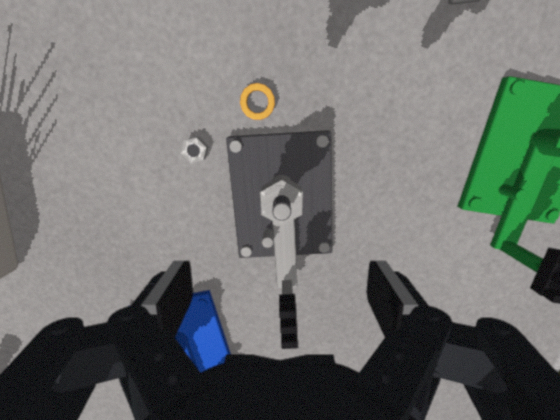

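The bar lies along 109° (home) against the pin at (267,243), and the nut's flats face the fingers. Descending on the nut.

Call:
step_arm(increments=[0,2.3,40,0,0,0,0,2.3,80,0,0,0,0,2.3,110,0,0,0,0,2.3,132,0,0,0,0,2.3,132,0,0,0,0,2.3,132,0,0,0])

```text
time_s: 13.0
tcp_pos: [0.5468, -0.1202, 0.0572]
tcp_rot: [-3.14, -0.001, -1.282]
ft_force: [-0.2, -0.6, 0.4]
grip_width: 0.0851
gripper_force: 0.0
```

Call:
step_arm(increments=[0,0,0,0,0,0,0,0,0,0,0,0,0,0,0,0,0,0,0,0,0,0,0,0,0,0,0,0,0,0,0,0,0,0,0,0], jaw=-1, grip_force=25)

```text
time_s: 13.75
tcp_pos: [0.5474, -0.1198, 0.0573]
tcp_rot: [-3.139, -0.001, -1.281]
ft_force: [1.0, 2.4, 6.3]
grip_width: 0.0357
gripper_force: 30.5
```

```bash
cat > s.py <<'E'
from h import *
s=manip.state(); print(s["time_s"],s["tcp_pos"].round(4),s["tcp_rot"].round(3),"F",s["ft_force"].round(1),"T",s["torque"].round(3),"j6 %.3f tq %.3f"%(s["joint_pos"][5],s["joint_torque"][5]),s["grip_width"].round(4),s["gripper_force"])
E
python3 s.py
```

```text
Traceback (most recent call last):
  File "s.py", line 2, in <module>
    s=manip.state(); print(s["time_s"],s["tcp_pos"].round(4),s["tcp_rot"].round(3),"F",s["ft_force"].round(1),"T",s["torque"].round(3),"j6 %.3f tq %.3f"%(s["joint_pos"][5],s["joint_torque"][5]),s["grip_width"].round(4),s["gripper_force"])
                                                                                                                                                                                                  ^^^^^^^^^^^^^^^^^^^^^
AttributeError: 'float' object has no attribute 'round'
```

Call:
step_arm(increments=[0,0,0,0,0,0,0,0,0.1,0,0,0.12,0,0,0.25,0,0,0.27,0,0,0.4,0,0,0.42,0,0,0.54,0,0,0.57,0,0,0.7,0,0,0.72,0,0,0.83,0,0,0.87,0,0,0.97,0,0,1.02,0,0,1.12,0,0,1.17,0,0,1.26,0,0,1.32], grip_force=80)

```text
time_s: 15.0
tcp_pos: [0.5487, -0.1203, 0.0563]
tcp_rot: [-3.138, 0.004, -2.606]
ft_force: [3.6, 0.3, 4.0]
grip_width: 0.0344
gripper_force: 80.6
```

```bash
sed -i 's/s\["grip_width"\].round(4)/s["grip_width"]/' s.py; python3 s.py
```

```text
15.0 [ 0.5487 -0.1203  0.0563] [-3.138  0.004 -2.606] F [3.6 0.3 4. ] T [ 0.132 -0.703  0.044] j6 -0.752 tq -0.937 0.03436259051373918 80.57610654272139
```

Call:
step_arm(increments=[0,0,0.13,0,0,0.14,0,0,0.26,0,0,0.28,0,0,0.4,0,0,0.42,0,0,0.53,0,0,0.55,0,0,0.63,0,0,0.66,0,0,0.63,0,0,0.66])

```text
time_s: 15.75
tcp_pos: [0.5489, -0.121, 0.0557]
tcp_rot: [-3.14, 0.006, 3.023]
ft_force: [5.4, -1.7, 4.5]
grip_width: 0.0345
gripper_force: 80.6
```

```bash
python3 s.py
```

```text
15.75 [ 0.5489 -0.121   0.0557] [-3.14   0.006  3.023] F [ 5.4 -1.7  4.5] T [-0.331 -1.016  0.019] j6 -0.098 tq 0.182 0.03449323298701439 80.557922317356
```

Call:
step_arm(increments=[0,0,0.07,0,0,0.07,0,0,0.13,0,0,0.14,0,0,0.13,0,0,0.14])

```text
time_s: 16.12
tcp_pos: [0.5489, -0.1212, 0.0555]
tcp_rot: [-3.141, 0.006, 2.883]
ft_force: [6.2, -2.4, 5.3]
grip_width: 0.0346
gripper_force: 80.6
```

```bash
python3 s.py
```

```text
16.125 [ 0.5489 -0.1212  0.0555] [-3.141  0.006  2.883] F [ 6.2 -2.4  5.3] T [-0.418 -1.021 -0.027] j6 0.042 tq 0.078 0.03463523969053022 80.61521184411916
```

Call:
step_arm(increments=[-0.8,-0.1,0.07,0,0,0.07,-1.6,-0.3,0.13,0,0,0.14,-1.6,-0.3,0.13,0,0,0.14])

```text
time_s: 16.5
tcp_pos: [0.5488, -0.1214, 0.0553]
tcp_rot: [-3.141, 0.003, 2.743]
ft_force: [2.5, -0.5, 6.9]
grip_width: 0.0347
gripper_force: 81.0
```

```bash
python3 s.py
```

```text
16.5 [ 0.5488 -0.1214  0.0553] [-3.141e+00  3.000e-03  2.743e+00] F [ 2.5 -0.5  6.9] T [-0.15  -0.401 -0.011] j6 0.181 tq 0.075 0.03468572965066225 81.03619982488453
```

Call:
step_arm(increments=[0,0,0.07,0,0,0.07,0,0,0.13,0,0,0.14,0,0,0.13,0,0,0.14])

```text
time_s: 16.88
tcp_pos: [0.5488, -0.1215, 0.0552]
tcp_rot: [-3.142, 0.003, 2.603]
ft_force: [1.4, -1.6, 8.2]
grip_width: 0.0345
gripper_force: 81.0
```

```bash
python3 s.py
```

```text
16.875 [ 0.5488 -0.1215  0.0552] [-3.142e+00  3.000e-03  2.603e+00] F [ 1.4 -1.6  8.2] T [-0.235 -0.436  0.029] j6 0.321 tq 0.074 0.03451335529009045 80.99263574937227
```

Call:
step_arm(increments=[0,0,0.05,0,0,0.07,0,0,0.1,0,0,0.14,0,0,0.1,0,0,0.14])

```text
time_s: 17.25
tcp_pos: [0.5487, -0.1216, 0.0551]
tcp_rot: [3.142, 0.003, 2.463]
ft_force: [3.7, -1.9, 7.5]
grip_width: 0.0344
gripper_force: 81.0
```

```bash
python3 s.py
```

```text
17.25 [ 0.5487 -0.1216  0.0551] [3.142e+00 3.000e-03 2.463e+00] F [ 3.7 -1.9  7.5] T [-0.331 -0.41   0.023] j6 0.461 tq 0.074 0.03435363152642624 80.97256782626599
```

Call:
step_arm(increments=[0,0,0.05,0,0,0.07,0,0,0.1,0,0,0.14,0,0,0.1,0,0,0.14])

```text
time_s: 17.62
tcp_pos: [0.5486, -0.1218, 0.055]
tcp_rot: [3.141, 0.003, 2.324]
ft_force: [1.4, -2.3, 7.8]
grip_width: 0.0346
gripper_force: 81.1
```

```bash
python3 s.py
```

```text
17.625 [ 0.5486 -0.1218  0.055 ] [3.141e+00 3.000e-03 2.324e+00] F [ 1.4 -2.3  7.8] T [-0.401 -0.349  0.187] j6 0.600 tq 0.287 0.03455919818525903 81.06330924667418
```

Both torque readings rise together (Tz 0.19, j6 0.074→0.287), so it is seating. Smaller steps now.

Call:
step_arm(increments=[0,0,0,0,0,0.04,0,0,0,0,0,0.06,0,0,0,0,0,0.06])

```text
time_s: 18.0
tcp_pos: [0.5485, -0.1218, 0.055]
tcp_rot: [3.141, 0.003, 2.264]
ft_force: [2.1, -2.4, 8.2]
grip_width: 0.0343
gripper_force: 81.0
```

```bash
python3 s.py
```

```text
18.0 [ 0.5485 -0.1218  0.055 ] [3.141e+00 3.000e-03 2.264e+00] F [ 2.1 -2.4  8.2] T [-0.462 -0.322  0.314] j6 0.660 tq 0.324 0.0342863684294459 81.0465107113123
```

Call:
step_arm(increments=[0,0,0,0,0,0.04,0,0,0,0,0,0.08,0,0,0,0,0,0.08,0,0,0,0,0,0.08])

```text
time_s: 18.5
tcp_pos: [0.5484, -0.1219, 0.055]
tcp_rot: [3.141, 0.003, 2.185]
ft_force: [1.7, -2.3, 8.3]
grip_width: 0.0347
gripper_force: 81.1
```

```bash
python3 s.py;python3 s.py
```

```text
18.5 [ 0.5484 -0.1219  0.055 ] [3.141e+00 3.000e-03 2.185e+00] F [ 1.7 -2.3  8.3] T [-0.535 -0.219  0.424] j6 0.739 tq 0.444 0.03468632049533564 81.06036362703946
18.5 [ 0.5484 -0.1219  0.055 ] [3.141e+00 3.000e-03 2.185e+00] F [ 1.7 -2.3  8.3] T [-0.535 -0.219  0.424] j6 0.739 tq 0.444 0.03468632049533564 81.06036362703946
```

Call:
step_arm(increments=[0,0,0,0,0,0.03,0,0,0,0,0,0.05,0,0,0,0,0,0.05,0,0,0,0,0,0.05,0,0,0,0,0,0.05])

```text
time_s: 19.12
tcp_pos: [0.5484, -0.1219, 0.055]
tcp_rot: [3.141, 0.004, 2.135]
ft_force: [1.9, -3.1, 8.3]
grip_width: 0.0346
gripper_force: 81.1
```

```bash
python3 s.py; python3 - <<'E'
from h import *
manip.capture("scene")
E
python3 s.py
```

```text
19.125 [ 0.5484 -0.1219  0.055 ] [3.141 0.004 2.135] F [ 1.9 -3.1  8.3] T [-0.555 -0.241  0.542] j6 0.789 tq 0.535 0.0346467720016581 81.06898468065083
19.175 [ 0.5484 -0.1219  0.055 ] [3.141 0.004 2.135] F [ 0.9 -3.7  7.4] T [-0.485 -0.281  0.524] j6 0.789 tq 0.535 0.03428339817129976 81.06831729194141
```

Held at about 0.53 N m. A short further hold, then release and rise.

Call:
step_arm(increments=[0,0,0,0,0,0,0,0,0,0,0,0,0,0,0,0,0,0])

```text
time_s: 19.55
tcp_pos: [0.5484, -0.1219, 0.055]
tcp_rot: [3.141, 0.004, 2.135]
ft_force: [0.5, -2.9, 9.0]
grip_width: 0.0349
gripper_force: 81.1
```

Call:
step_arm(increments=[0,0,0,0,0,0,0,0,0,0,0,0,0,0,0,0,0,0,0,0,0,0,0,0,0,0,0,0,0,0,0,0,0,0,0,0], jaw=1)

```text
time_s: 20.3
tcp_pos: [0.5474, -0.1207, 0.0538]
tcp_rot: [-3.141, -0.0, 2.132]
ft_force: [-0.1, -0.4, 0.3]
grip_width: 0.0852
gripper_force: 0.0
```

Call:
step_arm(increments=[0,0,-25,0,0,0,0,0,-60,0,0,0,0,0,-110,0,0,0,0,0,-150,0,0,0,0,0,-150,0,0,0,0,0,-150,0,0,0])

```text
time_s: 21.05
tcp_pos: [0.547, -0.1206, 0.2033]
tcp_rot: [-3.141, -0.0, 2.132]
ft_force: [-0.2, 0.4, 0.5]
grip_width: 0.0857
gripper_force: 0.0
```

```bash
python3 s.py; python3 - <<'E'
from h import *
st=manip.state(); p,d=manip.capture("wrist"); q,e=manip.capture("scene")
cv2.imwrite("pics/end.png",np.hstack([p[100:380,60:460],cv2.resize(q[180:290,210:310],(280,280),interpolation=2)]))
for n,D in(("wrist",d),("scene",e)):
    c=cloud(n,D,st).reshape(-1,3); v=c-np.array([.547,-.1205,0]); r=np.hypot(v[:,0],v[:,1])
    S=c[(r>.02)&(r<.085)&(c[:,2]>.02)&(c[:,2]<.028)&(v[:,1]>0)]; m=S.mean(0)-[.547,-.1205,0]; print(n,"bar deg",np.degrees(np.arctan2(m[1],m[0])))
    S=c[(r>.008)&(r<.022)&(c[:,2]>.07)&(c[:,2]<.086)]; print("nut top",np.median(S[:,2]))
E
```

```text
21.05 [ 0.547  -0.1206  0.2033] [-3.141 -0.     2.132] F [-0.2  0.4  0.5] T [-0.029 -0.009  0.002] j6 0.793 tq -0.000 0.0857065051528226 0.0
wrist bar deg 109.3794373515967
nut top 0.0764999468762278
scene bar deg 106.49570154781266
nut top 0.07813559136630621
```

View pics/end.png

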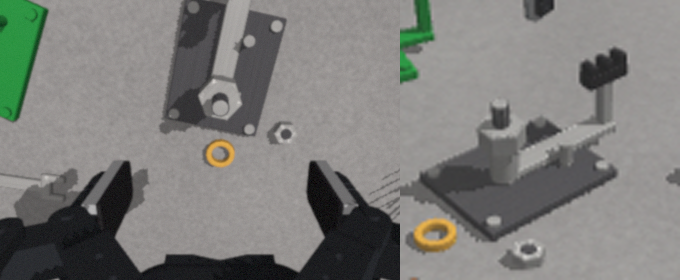

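The bar lies against the pin (250,40), the nut is down on its washer (220,100; top at 76.5 mm, about 2.5 mm lower than before), and the ring and spare nut haven't moved.

```bash
python3 -c "
from cell import manip
print(manip.hand_in())"
```

```text
the job is handed in; nothing more can be done
None
```

I handed the job in at about 21 s without seeing a verdict: the arm bears on its stop pin, pushed there with under 10 N, and the jam nut was run down, held at about 0.53 N m and let go, with nothing else on the bench touched.

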